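Square up a pile of cast plates in a tilted tote

ROBOT

A 7-joint arm with a two-finger parallel gripper is mounted at the origin on a cart in front of the work surface, level with it; the furniture and walls round the work are solid. World frame = base frame: x ahead of the robot, y to its left, z up, the work surface at z = 0. Lengths are in m, angles in rad, forces in N, time in s.
With the tool pointing down it reaches from about 0.425 to 0.8 m from the base axis. Payload 8.3 kg.
Tool frame: the origin (TCP) lies at the very end of the fingers, on their centre line; the grasp point (between the pads) lies 19 mm behind it; z points along the fingers, y is the line along which they close (so a half turn about z gives the same grasp; the last joint's range is limited). The gripper opens to 85 mm and grips with 20 to 120 N. Pads are 22 mm wide; open, the fingers measure 114 mm over their backs; the gripper's body (76 mm by 85 mm) begins 54 mm behind the grasp point. The pads swing forward as they close: fully open they stand 13 mm farther back than shut.
Start: joints at [1.233, 0.383, 0.016, 1.37, -0.006, 1.388, -0.046], TCP at [0.17, -0.602, 0.231] pointing down, gripper open.
Joint ranges: [-2.95, 2.95], [-0.25, 2.06], [-1.52, 1.56], [0.18, 2.33], [-1.44, 4.58], [0.02, 2.06], [-3.01, 3.01]. Speed limits (rad/s): [2.39, 2.39, 3.01, 3.01, 3.14, 3.14, 3.14].

INTERFACE

Orientations are given as a 3x3 rotation matrix whose columns are the frame's x, y, z axes.
In Python, from rig import status, cams, env, silhouettes, place_of gives the robot as it stands.
- The arm moves only by the tool servo_tool, never from a script. Its argument "series" is a list of rows, each an object of numbers: "dx", "dy", "dz": the shift along the world's x, y, z in mm; "yaw": the turn about the world's z in rad. A call has 1 to 8 rows; each row is the pose to reach, as a shift and turn from the pose commanded when the call began; what a row does not reach only later rows make up. A row lasts 1/8 s, in which the tool goes at most 62.5 mm and 10.7 degrees, less where a joint would pass 70% of its speed; a pose out of reach is approached as far as the arm can. A call with a gripper value outside its range is refused whole. "fingers" is the closure, from -1 (fully open) to 1 (shut), set as the call begins (left out, the last holds). The fingers move at their own pace and stop on an object; the grip force is fixed at half the most. Time passes only in rows, so rows that repeat a pose let the fingers close. It gives the time, the measured TCP pose, the force, the opening and the grip force at its end, in the units of the state.
- status.read_state(): the state, without advancing time (a new reading comes with each control period).
- cams.grab_frame(name): name is "scene" or "top" or "wrist"; returns the picture (480x640x3 uint8, blue, green, red); there is no depth.
- cams.camera_model(name): a dict with "camera_matrix" (3x3 intrinsics, pixels), "rvec" (rotation vector, rad) and "tvec" (3), from world to camera coordinates, as OpenCV has them. Camera axes: x right, y down, z forward; pixel columns grow to the right and rows downward; lengths in m; the calibration is good to about 2 mm. The wrist camera is an equidistant fisheye: a pixel r from the principal point sees the ray r / f radians off the axis. A picture is of the moment at which its call begins: read the wrist's pose just before it. camera_model takes no time and is no camera call; for the wrist camera it gives the pose at the moment of the call.
- env.sign_off(): hands the job in; it is judged then, once.
Trained networks look in the newest picture that a camera, given by its name, has taken for a name from the list of things; names that differ only in an ending like _2 or _b are one class to them, and where a whole thing is asked for, a point or a joint stands for the part that bears it (a point fixed in the world has none). Each returns a list of dicts, best first, with "score" (0 to 1); they miss things now and then, are a little off and sometimes report something else, mostly with a low value. They report only what shows in the picture. A call takes as long as a camera call. They do not tell look-alikes from the thing itself.
- silhouettes(label, camera): "region" (480x640 bool, what is visible of it) and "rect" ([left, top, width, height] in pixels, round what is visible of it).
- place_of(label, camera): "position" ([row, column] in pixels: a listed point, or the origin of a listed thing).
The state is a dict: "time_s": time; "joint_positions": joint angles; "qd": joint speeds; "tau": joint torques, N m; "ee_pos": TCP position; "ee_rot": TCP orientation; "wrist_force": force on the tool from outside, world axes, zero at the start; "torque": the same for the moment, N m; "gripper_width": finger opening in m; "gripper_force": force on a finger pad.
Only numpy, scipy, OpenCV 4.12 (cv2) and the standard library are available. Lean on these libraries where they do the work, as an engineer would, in place of code of your own. Each camera call takes 0.05 s, during which the arm holds its last target. There are 200 camera calls.

TASK

A small open tote holds two flat cast plates in an untidy pile, and a third plate lies on the bench. Lay the third plate squarely on top of the pile, then lift the tote by its upright grip and tilt it until the whole pile has slid into the corner where the two walls with finger scoops meet and lies flush against both of these walls. Finish holding the tote still and tilted like that by about 30 degrees, well clear of the bench (the program ends while holding it), with the three plates still stacked and the other things on the bench left alone.

Things in the scene. Friction and masses are not known exactly. Their poses are not given: they have to be found in the camera images.
- tote: the square open tote of plain grey plastic, 0.24 kg. Inside 160x160 mm, floor and walls 4 mm thick, walls 52 mm high over the bench. Origin: centre of its underside; x points away from the grip, z up. The middle 60 mm of the +x wall and of the +y wall are scooped down to 38 mm high; these two walls meet at the target corner. The -x wall carries the grip.
- tote_grip (a point): point to grip on the tote's upright post: 112 mm from the tote's centre along its -x, 70 mm over its underside, in the middle of the post. The post measures 26 mm along the tote's x and 24 mm along its y, has a rubber sleeve, its middle stands 28 mm outside the wall, and its top is 88 mm over the underside. The tote's weight hangs beside the grip, so grip firmly.
- tote_corner (a point): the target corner: inner corner of the tote at its floor, 80 mm along +x and +y from the tote's centre, 4 mm over its underside, axes as the tote's. A plate home in it, long side along the tote's x, has its centre at x -36, y -24 mm from here. Plates begin to slide at 6 to 9 degrees; a slope of 25 degrees or more straight down the diagonal brings them home against both walls.
- plate_low: the lower plate of the pile in the tote, lying on its floor, long side roughly along the tote's x: flat rigid cast plate, 72x48x12 mm, 0.05 kg, slick; origin: centre of its underside, x along its 72 mm side, z up.
- plate_mid: the upper plate of the pile in the tote, a little askew and 3 to 10 mm farther from the target corner than the lower one: flat rigid cast plate, 72x48x12 mm, 0.05 kg, slick; origin: centre of its underside, x along its 72 mm side, z up. An upper plate slides home over a lower one already stopped by a wall, but a plate stopped first holds back those beneath it.
- plate_new: the third plate, lying flat on the bench: flat rigid cast plate, 72x48x12 mm, 0.05 kg, slick; origin: centre of its underside, x along its 72 mm side, z up.
- cast_part: bystander, not to be disturbed: small knob-shaped casting, 55x55x44 mm; origin: centre of its underside
- bottle: bystander, not to be disturbed: white bottle with a white cap, 55x56x130 mm; origin: centre of its underside
- cup: bystander, not to be disturbed: clear cup, 66x66x80 mm; origin: centre of its underside
- tape_roll: bystander, not to be disturbed: roll of masking tape lying flat, 104x102x25 mm; origin: centre of its underside
- mould: bystander, not to be disturbed: flat mould half, 60x85x24 mm; origin: centre of its underside
- clamp: bystander, not to be disturbed: G-clamp lying flat, 87x106x19 mm; origin: centre of its underside
Things that resemble listed ones, but are neither listed nor needed, are in the scene too. Leave any purple or yellow look-alike of the plate_new alone.

How it is judged:
By the outcome, as a careful person would: the job done as asked, in the order asked, and still so for the second after the job is handed in, while the arm keeps its last pose, push and grip.
It also fails if it takes over 58 s, if anything falls off the work surface, if the arm or the gripper's body presses on something with over 40 N, if the wrist force passes 120 N, or if a joint passes its speed limit or range.

## Working session

There is one attempt and no reset: what is moved stays moved. The work goes in short steps, Python scripts to look and compute and a tool call to move; the robot and the scene stay as the last step left them, time stands still between calls to the robot, and variables do not carry over. Pictures are saved under pics/ and viewed, at most 10 in all, crops included, and the job is handed in when it is done.

Besides the shell and the picture viewer there is one more tool, called after "Call:" in YAML: its name, and indented under it one key for each argument. servo_tool: Moves the arm, as the interface text tells. Its arguments: {"type":"object","properties":{"series":{"type":"array","items":{"type":"object","properties":{"dx":{"type":"number"},"dy":{"type":"number"},"dz":{"type":"number"},"yaw":{"type":"number"}}}},"fingers":{"type":"number"}},"required":["series"]}

```bash
ls; mkdir -p pics
python3 - <<'E'
from rig import status,cams,silhouettes,place_of
import cv2,numpy as np
s=status.read_state();print({k:np.round(v,3).tolist() for k,v in s.items()})
a=cams.grab_frame("scene");b=cams.grab_frame("top")
cv2.imwrite("pics/a.png",a);cv2.imwrite("pics/b.png",b)
for c in("top","scene"):
  m=cams.camera_model(c);R=cv2.Rodrigues(np.array(m["rvec"],float))[0];print(c,(-R.T@np.array(m["tvec"]).ravel()).round(3),R[2].round(2))
  for n in("tote","tote_grip","tote_corner","plate_new","plate_mid"):
    print(c,n,[(np.round(d["position"],1).tolist(),round(d["score"],2)) for d in place_of(n,c)])
E
```

```text
pics
{'time_s': 0.0, 'joint_positions': [1.233, 0.384, 0.016, 1.371, -0.006, 1.388, -0.047], 'qd': [-0.001, 0.002, -0.001, -0.0, -0.001, 0.001, 0.002], 'tau': [0.0, -62.759, 0.845, -37.182, 0.016, 0.014, -0.0], 'ee_pos': [0.169, -0.601, 0.23], 'ee_rot': [[0.962, 0.271, -0.001], [0.271, -0.962, 0.002], [-0.0, -0.002, -1.0]], 'wrist_force': [-0.819, -0.728, 0.277], 'torque': [-0.048, -0.066, 0.019], 'gripper_force': 0.0, 'gripper_width': 0.085}
top [ 0.435 -0.06   1.571] [ 0.07 -0.02 -1.  ]
top tote [([272.5, 460.0], 0.63), ([253.5, 285.9], 0.56), ([288.5, 270.2], 0.4)]
top tote_grip [([235.8, 322.8], 0.88)]
top tote_corner [([289.0, 271.5], 0.8)]
top plate_new [([212.6, 226.0], 0.92), ([274.7, 378.3], 0.82), ([225.5, 374.1], 0.59), ([189.6, 323.3], 0.52), ([270.8, 460.9], 0.41)]
top plate_mid [([245.9, 291.2], 0.7)]
scene [-0.3    0.625  0.59 ] [ 0.69 -0.57 -0.44]
scene tote [([269.3, 310.8], 0.93)]
scene tote_grip [([234.0, 331.4], 0.94)]
scene tote_corner [([259.2, 312.3], 0.75), ([295.0, 320.9], 0.67)]
scene plate_new [([238.7, 361.9], 0.76), ([252.8, 394.7], 0.75), ([280.5, 231.0], 0.72)]
scene plate_mid [([258.4, 311.2], 0.7)]
```

View pics/b.png

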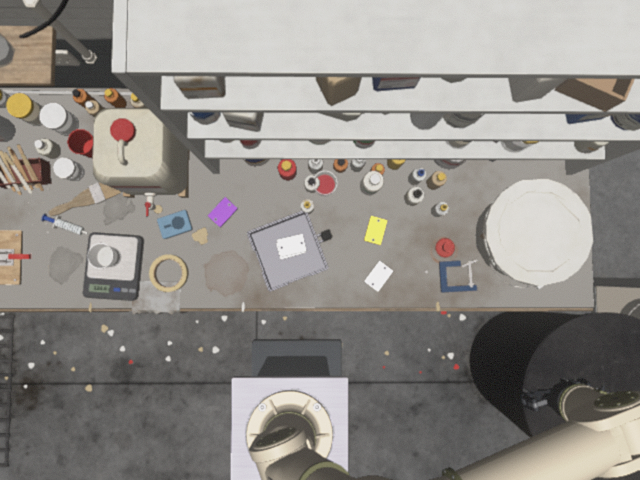

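View pics/a.png

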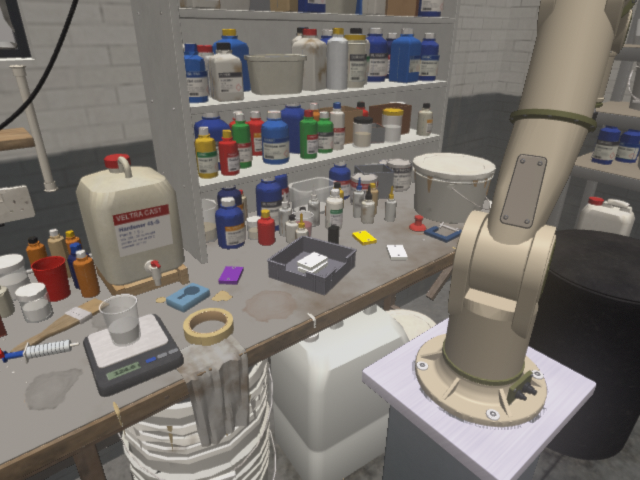

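The top view shows the tote around pixel (288,250), with its grip post at (326,236) and the white two-plate pile at (291,245). Candidates for plate_new are white (379,276), yellow (376,230, look-alike) and purple (223,212, look-alike), so I choose the white one. The target corner is at about (271,289), facing the robot and left.

```bash
cat > h.py <<'E'
from rig import status,cams,silhouettes,place_of
import cv2,numpy as np
def ray(c,rc,m=None):
    m=m or cams.camera_model(c);R=cv2.Rodrigues(np.array(m["rvec"],float))[0];t=np.array(m["tvec"],float).ravel()
    K=np.array(m["camera_matrix"],float);x=(rc[1]-K[0,2])/K[0,0];y=(rc[0]-K[1,2])/K[1,1]
    if c=="wrist":
        r=np.hypot(x,y);v=np.array([np.sin(r)*x/max(r,1e-9),np.sin(r)*y/max(r,1e-9),np.cos(r)])
    else: v=np.array([x,y,1.])
    v=R.T@v;return -R.T@t,v/np.linalg.norm(v)
def tri(*rs):
    A=sum(np.eye(3)-np.outer(v,v) for o,v in rs);b=sum((np.eye(3)-np.outer(v,v))@o for o,v in rs)
    p=np.linalg.solve(A,b);return p,max(np.linalg.norm(np.cross(p-o,v)) for o,v in rs)
def onz(r,z): o,v=r;return o+v*(z-o[2])/v[2]
def region(label,c,near,m=None):
    ds=[d for d in silhouettes(label,c)]
    f=lambda d:np.hypot(*(np.argwhere(d["region"]).mean(0)-near))
    return min(ds,key=f)["region"]
def rect(reg,c,z,m=None):
    cs=max(cv2.findContours(reg.astype(np.uint8),cv2.RETR_EXTERNAL,cv2.CHAIN_APPROX_NONE)[0],key=cv2.contourArea)[:,0,:]
    P=np.array([onz(ray(c,(q[1],q[0]),m),z)[:2]*1000 for q in cs],np.float32)
    (x,y),(w,h),a=cv2.minAreaRect(P)
    if w<h:w,h,a=h,w,a+90
    a=(a+90)%180-90
    return round(x,1),round(y,1),round(w,1),round(h,1),round(a,1)
E
python3 - <<'E'
from h import *
cams.grab_frame("scene");cams.grab_frame("top")
P=lambda n,t,s:print(n,*[np.round(1000*q,1) for q in tri(ray("top",t),ray("scene",s))])
P("grip",(235.8,322.8),(234,331.4));P("corner",(289,271.5),(295,320.9))
P("new",(274.7,378.3),(252.8,394.7));P("mid",(245.9,291.2),(258.4,311.2))
for n,near,z in(("plate_new",(275,378),.012),("plate_mid",(245,291),.028),("tote",(250,288),.052)):
    print(n,rect(region(n,"top",near),"top",z))
E
```

```text
grip [536.  -90.9  66.5] 0.0
corner [394.9  53.9  -3.1] 4.3
new [ 4.327e+02 -2.464e+02 -2.000e-01] 1.3
mid [511.8  -3.5  28.9] 1.8
plate_new (429.3, -245.8, 71.7, 48.6, -37.2)
plate_mid (513.3, -4.8, 68.9, 46.4, -78.6)
tote (505.2, -12.2, 217.1, 175.7, -70.3)
```

Call:
servo_tool:
  fingers: -1
  series:
    - {"dx": 33,"dy": 44,"dz": -10,"yaw": 0.18}
    - {"dx": 65,"dy": 89,"dz": -20,"yaw": 0.36}
    - {"dx": 98,"dy": 133,"dz": -30,"yaw": 0.54}
    - {"dx": 130,"dy": 178,"dz": -40,"yaw": 0.72}
    - {"dx": 163,"dy": 222,"dz": -50,"yaw": 0.9}
    - {"dx": 195,"dy": 267,"dz": -60,"yaw": 1.08}
    - {"dx": 228,"dy": 311,"dz": -70,"yaw": 1.26}
    - {"dx": 260,"dy": 355,"dz": -80,"yaw": 1.44}

```text
time_s: 1.85
ee_pos: [0.4306, -0.2452, 0.1514]
ee_rot: [[-0.149, 0.989, 0.001], [0.989, 0.149, -0.001], [-0.001, 0.001, -1.0]]
wrist_force: [0.6, -0.6, -0.0]
gripper_width: 0.0857
gripper_force: 0.0
```

Call:
servo_tool:
  series:
    - {"yaw": 0.18}
    - {"yaw": 0.36}
    - {"yaw": 0.54}
    - {"yaw": 0.72}
    - {"yaw": 0.78}
    - {"yaw": 0.78}

```text
invalid input at $.series[0]: expected keys dx, dy, dz, yaw
```

Run:
```python
from h import *
s=status.read_state();print(s["ee_pos"].round(4) if hasattr(s["ee_pos"],"round") else s["ee_pos"],np.round(s["ee_rot"],3).tolist(),np.round(s["joint_positions"],2))
m=cams.camera_model("wrist");w=cams.grab_frame("wrist");cv2.imwrite("pics/w1.png",w)
for d in silhouettes("plate_new","wrist"):
    print(round(d["score"],2),d["rect"],rect(d["region"],"wrist",.012,m))
print(place_of("plate_new","wrist"))
```

```text
[ 0.4306 -0.2452  0.1514] [[-0.149, 0.989, 0.001], [0.989, 0.149, -0.001], [-0.001, 0.001, -1.0]] [ 0.84  0.19 -0.44  1.82  0.09  1.15  0.53]
0.67 [262.7, 167.7, 103.7, 102.9] (427.8, -245.8, 72.8, 49.7, -37.9)
0.58 [417.0, 193.5, 87.2, 85.5] (552.8, -238.0, 75.9, 48.3, -14.9)
[{'position': [231.7, 462.8], 'score': 0.82}, {'position': [219.2, 311.7], 'score': 0.6}]
```

View pics/w1.png

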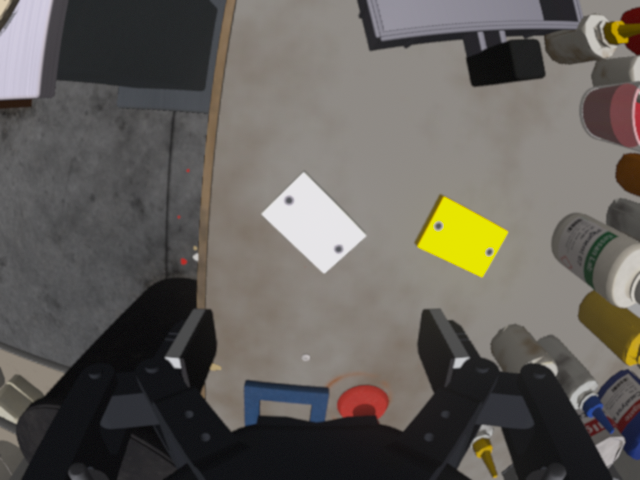

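The wrist view shows the white plate at (313,222). The yellow look-alike is at (462,237) and the post at (505,62). I'm turning and descending on the white plate.

Call:
servo_tool:
  series:
    - {"dx": -2,"dy": 0,"dz": -20,"yaw": 0.18}
    - {"dx": -2,"dy": 0,"dz": -40,"yaw": 0.36}
    - {"dx": -2,"dy": 0,"dz": -60,"yaw": 0.54}
    - {"dx": -2,"dy": 0,"dz": -80,"yaw": 0.72}
    - {"dx": -2,"dy": 0,"dz": -100,"yaw": 0.763}
    - {"dx": -2,"dy": 0,"dz": -130,"yaw": 0.763}
    - {"dx": -2,"dy": 0,"dz": -148,"yaw": 0.763}
    - {"dx": -2,"dy": 0,"dz": -148,"yaw": 0.763}

```text
time_s: 3.0
ee_pos: [0.4265, -0.2467, 0.0023]
ee_rot: [[-0.787, 0.617, -0.002], [0.617, 0.787, 0.001], [0.003, -0.001, -1.0]]
wrist_force: [0.6, -0.3, 0.6]
gripper_width: 0.0853
gripper_force: 0.0
```

Call:
servo_tool:
  fingers: 1
  series:
    - {"dx": 0,"dy": 0,"dz": 0,"yaw": 0}
    - {"dx": 0,"dy": 0,"dz": 0,"yaw": 0}
    - {"dx": 0,"dy": 0,"dz": 0,"yaw": 0}
    - {"dx": 0,"dy": 0,"dz": 0,"yaw": 0}
    - {"dx": 0,"dy": 0,"dz": 0,"yaw": 0}
    - {"dx": 0,"dy": 0,"dz": 0,"yaw": 0}

```text
time_s: 3.75
ee_pos: [0.4285, -0.247, 0.0045]
ee_rot: [[-0.788, 0.616, 0.002], [0.616, 0.788, -0.001], [-0.002, -0.0, -1.0]]
wrist_force: [-0.0, 0.8, 6.6]
gripper_width: 0.0457
gripper_force: 61.1
```

Call:
servo_tool:
  series:
    - {"dx": 0,"dy": 0,"dz": 40,"yaw": 0}
    - {"dx": 0,"dy": 10,"dz": 100,"yaw": -0.1}
    - {"dx": 10,"dy": 50,"dz": 150,"yaw": -0.25}
    - {"dx": 30,"dy": 90,"dz": 180,"yaw": -0.4}
    - {"dx": 50,"dy": 130,"dz": 190,"yaw": -0.55}
    - {"dx": 77,"dy": 166,"dz": 190,"yaw": -0.709}
    - {"dx": 77,"dy": 166,"dz": 190,"yaw": -0.709}
    - {"dx": 77,"dy": 166,"dz": 190,"yaw": -0.709}

```text
time_s: 4.75
ee_pos: [0.5043, -0.0809, 0.1932]
ee_rot: [[-0.199, 0.98, -0.001], [0.98, 0.199, -0.0], [-0.0, -0.001, -1.0]]
wrist_force: [-0.2, -0.2, 0.0]
gripper_width: 0.0456
gripper_force: 61.9
```

```bash
cat > look.py <<'E'
from h import *
import sys
s=status.read_state();print(np.round(s["ee_pos"],4),np.round(s["ee_rot"],3).tolist(),np.round(s["joint_positions"],2),s["gripper_width"])
m=cams.camera_model("wrist");w=cams.grab_frame("wrist");cv2.imwrite(sys.argv[1],w)
for n,z in (("plate_mid",.028),("plate_new",.028),("tote",.052)):
  for d in silhouettes(n,"wrist"):
    print(n,round(d["score"],2),np.round(d["rect"]),rect(d["region"],"wrist",z,m))
for n,z in (("tote_grip",.07),("tote_corner",.004),("plate_mid",.016),("plate_low",.004)):
  for d in place_of(n,"wrist"): print(n,np.round(d["position"]),round(d["score"],2),(1000*onz(ray("wrist",d["position"],m),z)).round(1))
E
python3 look.py pics/w2.png
```

```text
[ 0.5043 -0.0809  0.1932] [[-0.199, 0.98, -0.001], [0.98, 0.199, -0.0], [-0.0, -0.001, -1.0]] [ 0.62  0.21 -0.59  1.72  0.12  1.26  0.19] 0.045566609800498994
plate_mid 0.75 [316.  84.  64.  93.] (512.3, -5.7, 72.5, 48.5, -77.1)
plate_new 0.63 [476.   0.  18.   8.] (609.6, 140.0, 19.7, 6.8, 22.5)
plate_new 0.6 [254. 229. 125. 156.] (522.9, -177.8, 169.4, 108.7, -78.4)
plate_new 0.55 [351. 351.  20.  36.] (576.2, -255.6, 4.4, 2.9, 9.8)
tote 0.68 [203.   0. 249. 238.] (499.2, 1.2, 181.2, 175.0, -69.1)
tote_corner [ 45. 225.] 0.71 [393.5  52.1   4. ]
plate_mid [130. 342.] 0.69 [510.3  -6.   16. ]
plate_low [ 44. 223.] 0.5 [391.3  52.6   4. ]
```

View pics/w2.png

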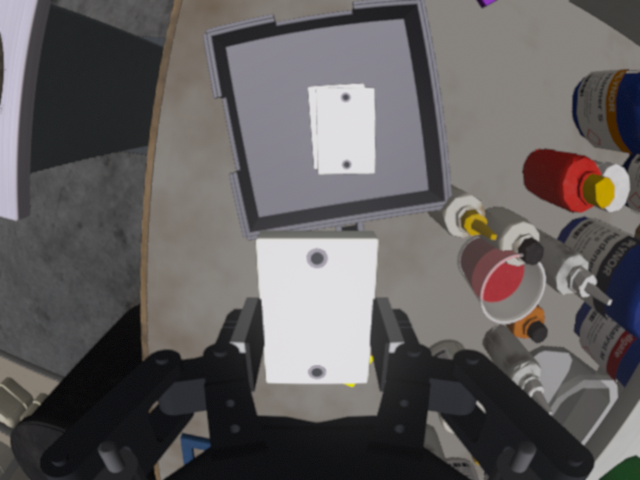

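Run:
```python
from h import *
g=cv2.cvtColor(cv2.imread("pics/w2.png"),cv2.COLOR_BGR2GRAY)
def hole(c,r,k):
    p=g[r-k:r+k+1,c-k:c+k+1].astype(float);w=np.clip(200-p,0,None);yy,xx=np.mgrid[r-k:r+k+1,c-k:c+k+1];return (w*yy).sum()/w.sum(),(w*xx).sum()/w.sum()
m=cams.camera_model("wrist")
for n,a,b,z in(("held",(317,258,12),(317,372,12),.2025),("held",(317,258,12),(317,372,12),.1985),("mid",(346,98,7),(346,164,7),.028)):
    A,B=[1000*onz(ray("wrist",hole(*q),m),z)[:2] for q in(a,b)]
    d=A-B;print(n,(A+B)/2,np.hypot(*d),np.degrees(np.arctan2(d[1],d[0])))
```

```text
held [503.91441435 -80.60512795] 55.896663015527274 101.29947545581508
held [504.37555488 -82.94480495] 57.57361803921577 101.29947545581511
mid [512.90313774  -5.85458855] 56.026282379573765 102.70136667156207
```

Call:
servo_tool:
  series:
    - {"dx": 5,"dy": 40,"dz": -10,"yaw": 0.0245}
    - {"dx": 10,"dy": 74.5,"dz": -40,"yaw": 0.0245}
    - {"dx": 10,"dy": 74.5,"dz": -90,"yaw": 0.0245}
    - {"dx": 10,"dy": 74.5,"dz": -130,"yaw": 0.0245}
    - {"dx": 10,"dy": 74.5,"dz": -150,"yaw": 0.0245}
    - {"dx": 10,"dy": 74.5,"dz": -158,"yaw": 0.0245}
    - {"dx": 10,"dy": 74.5,"dz": -161,"yaw": 0.0245}
    - {"dx": 10,"dy": 74.5,"dz": -161,"yaw": 0.0245}

```text
time_s: 6.15
ee_pos: [0.5154, -0.0061, 0.0332]
ee_rot: [[-0.221, 0.975, 0.001], [0.975, 0.221, -0.0], [-0.0, 0.001, -1.0]]
wrist_force: [-0.7, -0.4, -0.3]
gripper_width: 0.0458
gripper_force: 61.9
```

Call:
servo_tool:
  series:
    - {"dx": -0.5,"dy": 0,"dz": -1,"yaw": 0}
    - {"dx": -0.5,"dy": 0,"dz": -2,"yaw": 0}
    - {"dx": -0.5,"dy": 0,"dz": -2,"yaw": 0}

```text
time_s: 6.52
ee_pos: [0.516, -0.006, 0.0325]
ee_rot: [[-0.221, 0.975, 0.004], [0.975, 0.221, -0.001], [-0.001, 0.004, -1.0]]
wrist_force: [-0.9, 0.3, 11.5]
gripper_width: 0.0454
gripper_force: 63.2
```

Call:
servo_tool:
  fingers: -0.5
  series:
    - {"dx": 0,"dy": 0,"dz": 0.5,"yaw": 0}
    - {"dx": 0,"dy": 0,"dz": 0.5,"yaw": 0}
    - {"dx": 0,"dy": 0,"dz": 0.5,"yaw": 0}
    - {"dx": 0,"dy": 0,"dz": 10,"yaw": 0}
    - {"dx": 0,"dy": 0,"dz": 40,"yaw": 0}
    - {"dx": 0,"dy": -40,"dz": 100,"yaw": 0}
    - {"dx": 0,"dy": -80,"dz": 150,"yaw": 0}
    - {"dx": 0,"dy": -80,"dz": 150,"yaw": 0}

```text
time_s: 7.52
ee_pos: [0.5159, -0.0894, 0.1844]
ee_rot: [[-0.216, 0.976, 0.006], [0.976, 0.216, -0.003], [-0.004, 0.005, -1.0]]
wrist_force: [-0.3, 0.5, -1.3]
gripper_width: 0.0637
gripper_force: 0.0
```

```bash
sed -i 's/.028),("plate_new",.028)/.04),("plate_new",.04)/' look.py; python3 look.py pics/w3.png
```

```text
[ 0.5159 -0.0894  0.1844] [[-0.216, 0.976, 0.006], [0.976, 0.216, -0.003], [-0.004, 0.005, -1.0]] [ 0.63  0.24 -0.61  1.7   0.15  1.24  0.21] 0.0637364751388235
plate_new 0.91 [305.  71.  65.  98.] (515.4, -6.4, 71.8, 48.4, -76.5)
plate_new 0.66 [285. 322.  76.  64.] (549.6, -215.6, 68.2, 49.3, -15.9)
tote 0.82 [187.   1. 258. 276.] (507.2, -20.5, 226.8, 173.7, -69.1)
tote_grip [250. 343.] 0.83 [537.3 -98.4  70. ]
tote_corner [ 30. 213.] 0.95 [392.5  51.8   4. ]
tote_corner [251. 344.] 0.47 [ 548.8 -121.8    4. ]
```

View pics/w3.png

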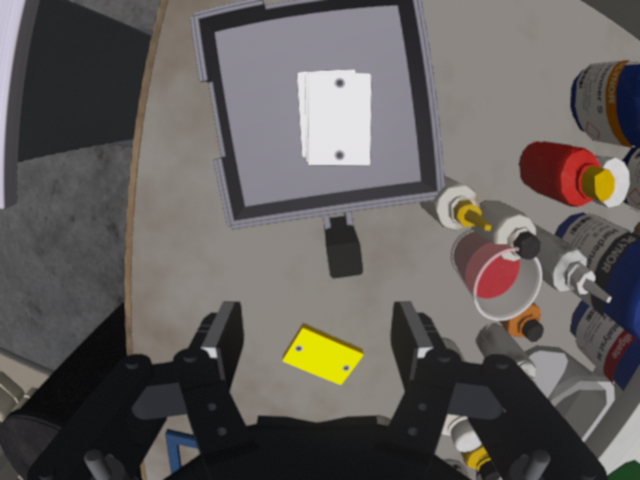

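The third plate sits on the pile at (339,118), aligned with plate_mid, and the post is at (345,250). Before gripping, I'll check in free air how the tool tilts at the edge of reach.

Call:
servo_tool:
  series:
    - {"dx": 0,"dy": 0,"dz": 60,"yaw": 0}
    - {"dx": 0,"dy": 0,"dz": 120,"yaw": 0}
    - {"dx": 0,"dy": 0,"dz": 180,"yaw": 0}
    - {"dx": 0,"dy": 0,"dz": 240,"yaw": 0}
    - {"dx": 0,"dy": 0,"dz": 300,"yaw": 0}
    - {"dx": 0,"dy": 0,"dz": 360,"yaw": 0}
    - {"dx": 0,"dy": 0,"dz": 420,"yaw": 0}
    - {"dx": 0,"dy": 0,"dz": 480,"yaw": 0}

```text
time_s: 8.93
ee_pos: [0.5158, -0.0833, 0.5455]
ee_rot: [[-0.223, 0.975, -0.004], [0.975, 0.223, -0.008], [-0.007, -0.006, -1.0]]
wrist_force: [1.1, -0.1, -0.6]
gripper_width: 0.0638
gripper_force: 0.0
```

```bash
python3 -c "
from h import *
print(np.round(status.read_state()['joint_positions'],3))"
```

```text
[ 0.137  0.252 -0.067  0.842  0.028  2.052  0.31 ]
```

Call:
servo_tool:
  series:
    - {"dx": 0,"dy": 0,"dz": 60,"yaw": 0}
    - {"dx": 0,"dy": 0,"dz": 120,"yaw": 0}
    - {"dx": 0,"dy": 0,"dz": 180,"yaw": 0}
    - {"dx": 0,"dy": 0,"dz": 180,"yaw": 0}

```text
time_s: 9.43
ee_pos: [0.496, -0.0812, 0.5849]
ee_rot: [[-0.221, 0.973, 0.068], [0.975, 0.223, -0.021], [-0.036, 0.062, -0.997]]
wrist_force: [0.2, 0.0, -0.8]
gripper_width: 0.0636
gripper_force: 0.0
```

```bash
python3 -c "
from h import *
print(np.round(status.read_state()['joint_positions'],3))"
```

```text
[-0.225  0.188  0.439  0.844 -0.082  2.054  0.388]
```

Call:
servo_tool:
  series:
    - {"dx": 0,"dy": 0,"dz": 60,"yaw": 0}
    - {"dx": 0,"dy": 0,"dz": 120,"yaw": 0}
    - {"dx": 0,"dy": 0,"dz": 180,"yaw": 0}
    - {"dx": 0,"dy": 0,"dz": 240,"yaw": 0}
    - {"dx": 0,"dy": 0,"dz": 300,"yaw": 0}
    - {"dx": 0,"dy": 0,"dz": 300,"yaw": 0}

```text
time_s: 10.18
ee_pos: [0.4756, -0.0801, 0.6203]
ee_rot: [[-0.217, 0.966, 0.14], [0.974, 0.224, -0.033], [-0.064, 0.13, -0.99]]
wrist_force: [-0.0, 0.7, 0.5]
gripper_width: 0.0639
gripper_force: 0.0
```

```bash
python3 -c "
from h import *
print(np.round(status.read_state()['joint_positions'],3))"
```

```text
[-0.392  0.126  0.608  0.838 -0.077  2.054  0.39 ]
```

Call:
servo_tool:
  series:
    - {"dx": 0,"dy": 0,"dz": 0,"yaw": 0}
    - {"dx": 0,"dy": 0,"dz": 0,"yaw": 0}

```text
time_s: 10.42
ee_pos: [0.4757, -0.0801, 0.6205]
ee_rot: [[-0.217, 0.966, 0.141], [0.974, 0.224, -0.033], [-0.064, 0.13, -0.989]]
wrist_force: [-0.3, -0.1, 0.6]
gripper_width: 0.0639
gripper_force: 0.0
```

Call:
servo_tool:
  series:
    - {"dx": -25,"dy": 0,"dz": 50,"yaw": 0}
    - {"dx": -50,"dy": 0,"dz": 100,"yaw": 0}
    - {"dx": -75,"dy": 0,"dz": 150,"yaw": 0}
    - {"dx": -100,"dy": 0,"dz": 200,"yaw": 0}

```text
time_s: 10.92
ee_pos: [0.4283, -0.0828, 0.6488]
ee_rot: [[-0.218, 0.955, 0.201], [0.973, 0.229, -0.036], [-0.08, 0.188, -0.979]]
wrist_force: [0.1, -0.5, -0.5]
gripper_width: 0.0642
gripper_force: 0.0
```

```bash
python3 -c "
from h import *
print(np.round(status.read_state()['joint_positions'],3))"
```

```text
[-2.510e-01 -2.000e-03  3.590e-01  8.840e-01  1.600e-02  2.054e+00
  3.450e-01]
```

Call:
servo_tool:
  series:
    - {"dx": -10,"dy": 0,"dz": 60,"yaw": 0}
    - {"dx": -20,"dy": 0,"dz": 120,"yaw": 0}
    - {"dx": -30,"dy": 0,"dz": 180,"yaw": 0}
    - {"dx": -40,"dy": 0,"dz": 240,"yaw": 0}
    - {"dx": -50,"dy": 0,"dz": 300,"yaw": 0}
    - {"dx": -60,"dy": 0,"dz": 360,"yaw": 0}
    - {"dx": -70,"dy": 0,"dz": 420,"yaw": 0}
    - {"dx": -80,"dy": 0,"dz": 480,"yaw": 0}

```text
time_s: 11.92
ee_pos: [0.3947, -0.0892, 0.6805]
ee_rot: [[-0.201, 0.942, 0.27], [0.973, 0.223, -0.053], [-0.11, 0.252, -0.961]]
wrist_force: [-0.4, -0.8, 0.4]
gripper_width: 0.0643
gripper_force: 0.0
```

```bash
python3 -c "
from h import *
print(np.round(status.read_state()['joint_positions'],3))"
```

```text
[ 1.158 -0.048 -0.913  0.837 -0.058  2.055  0.425]
```

Call:
servo_tool:
  series:
    - {"dx": 20,"dy": 0,"dz": -50,"yaw": 0}
    - {"dx": 40,"dy": 0,"dz": -100,"yaw": 0}
    - {"dx": 60,"dy": 0,"dz": -150,"yaw": 0}
    - {"dx": 80,"dy": 0,"dz": -200,"yaw": 0}
    - {"dx": 100,"dy": 0,"dz": -250,"yaw": 0}
    - {"dx": 110,"dy": 0,"dz": -300,"yaw": 0}
    - {"dx": 110,"dy": 0,"dz": -350,"yaw": 0}
    - {"dx": 110,"dy": 0,"dz": -350,"yaw": 0}

```text
time_s: 12.92
ee_pos: [0.5027, -0.0871, 0.3266]
ee_rot: [[-0.207, 0.942, 0.263], [0.973, 0.227, -0.049], [-0.106, 0.246, -0.964]]
wrist_force: [0.2, 0.0, 0.8]
gripper_width: 0.0636
gripper_force: 0.0
```

```bash
python3 -c "
from h import *
print(np.round(status.read_state()['joint_positions'],3))"
```

```text
[ 1.169 -0.121 -0.961  1.712 -0.11   1.229  0.444]
```

Call:
servo_tool:
  series:
    - {"dx": -50,"dy": 0,"dz": -25,"yaw": 0}
    - {"dx": -100,"dy": 5,"dz": -50,"yaw": 0}
    - {"dx": -150,"dy": 10,"dz": -75,"yaw": 0}
    - {"dx": -200,"dy": 15,"dz": -90,"yaw": 0}
    - {"dx": -240,"dy": 20,"dz": -90,"yaw": 0}
    - {"dx": -240,"dy": 20,"dz": -90,"yaw": 0}

```text
time_s: 13.68
ee_pos: [0.274, -0.0363, 0.1021]
ee_rot: [[-0.248, 0.963, -0.102], [0.967, 0.241, -0.079], [-0.051, -0.118, -0.992]]
wrist_force: [1.1, -1.3, 1.7]
gripper_width: 0.0638
gripper_force: 0.0
```

```bash
python3 -c "
from h import *
print(np.round(status.read_state()['joint_positions'],3))"
```

```text
[ 1.021 -0.254 -0.951  2.273 -0.131  1.117  0.406]
```

Call:
servo_tool:
  series:
    - {"dx": 30,"dy": -6,"dz": 50,"yaw": -0.12}
    - {"dx": 60,"dy": -12,"dz": 100,"yaw": -0.24}
    - {"dx": 90,"dy": -20,"dz": 150,"yaw": -0.36}
    - {"dx": 120,"dy": -28,"dz": 200,"yaw": -0.48}
    - {"dx": 150,"dy": -34,"dz": 250,"yaw": -0.6}
    - {"dx": 180,"dy": -40,"dz": 300,"yaw": -0.72}
    - {"dx": 210,"dy": -46,"dz": 350,"yaw": -0.84}
    - {"dx": 226,"dy": -50,"dz": 400,"yaw": -0.84}

```text
time_s: 14.68
ee_pos: [0.4958, -0.0883, 0.4558]
ee_rot: [[0.565, 0.812, -0.146], [0.823, -0.568, 0.029], [-0.059, -0.136, -0.989]]
wrist_force: [0.8, 0.1, -2.0]
gripper_width: 0.0642
gripper_force: 0.0
```

```bash
python3 -c "
from h import *
print(np.round(status.read_state()['joint_positions'],3))"
```

```text
[ 0.66   0.327 -0.8    1.042  0.204  2.004 -0.662]
```

Call:
servo_tool:
  series:
    - {"dx": 0,"dy": 0,"dz": 60,"yaw": 0}
    - {"dx": 0,"dy": 0,"dz": 120,"yaw": 0}
    - {"dx": 0,"dy": 0,"dz": 180,"yaw": 0}
    - {"dx": 0,"dy": 0,"dz": 240,"yaw": 0}
    - {"dx": 0,"dy": 0,"dz": 300,"yaw": 0}
    - {"dx": 0,"dy": 0,"dz": 360,"yaw": 0}

```text
time_s: 15.42
ee_pos: [0.4744, -0.0854, 0.5234]
ee_rot: [[0.567, 0.82, -0.08], [0.823, -0.568, 0.011], [-0.037, -0.072, -0.997]]
wrist_force: [0.3, 0.2, -0.5]
gripper_width: 0.064
gripper_force: 0.0
```

```bash
python3 -c "
from h import *
print(np.round(status.read_state()['joint_positions'],3))"
```

```text
[-0.183  0.191  0.395  0.989 -0.076  2.055 -0.428]
```

Call:
servo_tool:
  series:
    - {"dx": 0,"dy": 0,"dz": 60,"yaw": 0}
    - {"dx": 0,"dy": 0,"dz": 120,"yaw": 0}
    - {"dx": 0,"dy": 0,"dz": 180,"yaw": 0}
    - {"dx": 0,"dy": 0,"dz": 240,"yaw": 0}
    - {"dx": 0,"dy": 0,"dz": 300,"yaw": 0}
    - {"dx": 0,"dy": 0,"dz": 360,"yaw": 0}
    - {"dx": 0,"dy": 0,"dz": 420,"yaw": 0}

```text
time_s: 16.3
ee_pos: [0.4514, -0.0818, 0.5542]
ee_rot: [[0.568, 0.823, -0.016], [0.823, -0.568, -0.001], [-0.01, -0.013, -1.0]]
wrist_force: [0.4, -0.4, -0.1]
gripper_width: 0.0638
gripper_force: 0.0
```

```bash
python3 -c "
from h import *
print(np.round(status.read_state()['joint_positions'],3))
print(np.round(status.read_state()['ee_rot'],3))"
```

```text
[-0.389  0.113  0.597  1.008 -0.067  2.055 -0.43 ]
[[ 0.568  0.823 -0.016]
 [ 0.823 -0.568 -0.001]
 [-0.01  -0.013 -1.   ]]
```

Call:
servo_tool:
  fingers: -0.6
  series:
    - {"dx": 12,"dy": -5,"dz": -50,"yaw": 0.15}
    - {"dx": 25,"dy": -10,"dz": -100,"yaw": 0.3}
    - {"dx": 37,"dy": -15,"dz": -150,"yaw": 0.45}
    - {"dx": 50,"dy": -20,"dz": -200,"yaw": 0.6}
    - {"dx": 62,"dy": -25,"dz": -250,"yaw": 0.75}
    - {"dx": 74,"dy": -30,"dz": -300,"yaw": 0.9}
    - {"dx": 86,"dy": -38,"dz": -350,"yaw": 0.962}
    - {"dx": 86,"dy": -38,"dz": -350,"yaw": 0.962}

```text
time_s: 17.3
ee_pos: [0.5352, -0.1197, 0.2006]
ee_rot: [[-0.349, 0.937, -0.017], [0.937, 0.349, -0.013], [-0.007, -0.02, -1.0]]
wrist_force: [-0.4, 0.3, 0.7]
gripper_width: 0.0686
gripper_force: 0.0
```

```bash
python3 look.py pics/w4.png
```

```text
[ 0.5352 -0.1197  0.2006] [[-0.349, 0.937, -0.017], [0.937, 0.349, -0.013], [-0.007, -0.02, -1.0]] [-0.28  0.26  0.52  1.64 -0.12  1.29  0.62] 0.06855825896172084
plate_mid 0.52 [311.  35.  15.  80.] (496.3, -36.1, 16.5, 1.6, -78.9)
plate_mid 0.44 [439. 213.  87.  88.] (686.7, -102.6, 106.3, 73.0, -11.6)
plate_new 0.92 [312.  33.  71.  93.] (514.8, -6.7, 72.0, 47.8, -77.5)
plate_new 0.59 [262. 281.  80.  69.] (551.2, -220.3, 67.9, 48.4, -14.9)
plate_new 0.49 [390. 325.  18.  80.] (666.6, -241.8, 103.1, 11.6, -53.3)
tote 0.66 [225.   0. 218. 226.] (512.2, -33.7, 188.1, 174.0, -69.0)
tote_grip [204. 336.] 0.78 [ 539.5 -100.    70. ]
```

View pics/w4.png

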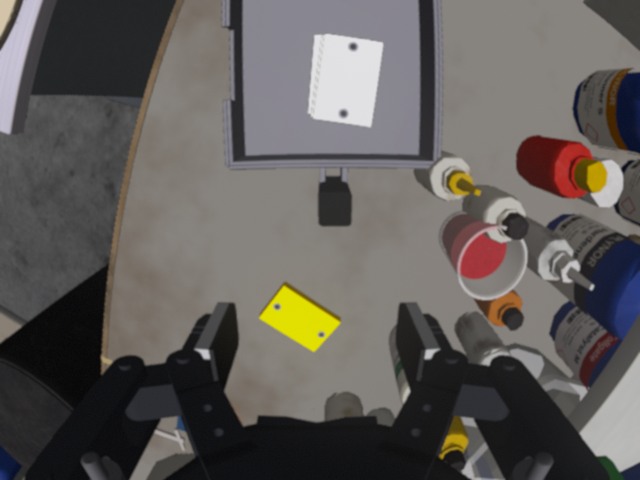

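The wrist view shows the post at (335,203), the tote square to the tool (wall edge along row 166) and the stack at (347,80). I'm gripping the post now.

Call:
servo_tool:
  series:
    - {"dx": 2.5,"dy": 19.5,"dz": -40,"yaw": 0}
    - {"dx": 2.5,"dy": 19.5,"dz": -80,"yaw": 0}
    - {"dx": 2.5,"dy": 19.5,"dz": -120,"yaw": 0}
    - {"dx": 2.5,"dy": 19.5,"dz": -149,"yaw": 0}
    - {"dx": 2.5,"dy": 19.5,"dz": -149,"yaw": 0}

```text
time_s: 18.32
ee_pos: [0.5387, -0.1, 0.054]
ee_rot: [[-0.35, 0.937, -0.012], [0.937, 0.35, -0.013], [-0.008, -0.016, -1.0]]
wrist_force: [-0.0, 0.4, 1.2]
gripper_width: 0.0678
gripper_force: 0.0
```

Call:
servo_tool:
  fingers: 1
  series:
    - {"dx": 0,"dy": 0,"dz": 0,"yaw": 0}
    - {"dx": 0,"dy": 0,"dz": 0,"yaw": 0}
    - {"dx": 0,"dy": 0,"dz": 0,"yaw": 0}
    - {"dx": 0,"dy": 0,"dz": 0,"yaw": 0}
    - {"dx": 0,"dy": 0,"dz": 0,"yaw": 0}
    - {"dx": 0,"dy": 0,"dz": 0,"yaw": 0}

```text
time_s: 19.08
ee_pos: [0.5413, -0.1006, 0.0571]
ee_rot: [[-0.35, 0.937, -0.005], [0.937, 0.35, -0.013], [-0.01, -0.009, -1.0]]
wrist_force: [-1.5, -0.1, 6.4]
gripper_width: 0.0233
gripper_force: 60.0
```

Call:
servo_tool:
  series:
    - {"dx": 0,"dy": 0,"dz": 5,"yaw": 0}
    - {"dx": 0,"dy": 0,"dz": 15,"yaw": 0}
    - {"dx": 0,"dy": 0,"dz": 30,"yaw": 0}
    - {"dx": 0,"dy": 0,"dz": 50,"yaw": 0}
    - {"dx": 0,"dy": 0,"dz": 70,"yaw": 0}
    - {"dx": 0,"dy": 0,"dz": 85,"yaw": 0}
    - {"dx": 0,"dy": 0,"dz": 95,"yaw": 0}
    - {"dx": 0,"dy": 0,"dz": 100,"yaw": 0}

```text
time_s: 20.08
ee_pos: [0.5401, -0.1004, 0.1559]
ee_rot: [[-0.35, 0.937, -0.008], [0.937, 0.35, -0.013], [-0.009, -0.012, -1.0]]
wrist_force: [0.1, 0.2, -4.5]
gripper_width: 0.0226
gripper_force: 58.9
```

```bash
python3 look.py pics/w5.png|head -5
python3 - <<'E'
from h import *
cv2.imwrite("pics/s5.png",np.hstack([cams.grab_frame("scene")[140:380,200:500],cv2.imread("pics/w5.png")[0:240,150:550]]))
E
```

```text
[ 0.5401 -0.1004  0.1559] [[-0.35, 0.937, -0.008], [0.937, 0.35, -0.013], [-0.009, -0.012, -1.0]] [-0.3   0.29  0.51  1.7  -0.14  1.19  0.6 ] 0.022598816779182188
plate_mid 0.85 [274.   7.  20. 141.] (482.8, -23.0, 61.9, 2.3, -76.6)
plate_new 0.92 [276.   0. 130. 171.] (516.2, 5.2, 116.5, 77.5, -76.1)
plate_new 0.72 [290. 374.  26.  16.] (572.7, -237.1, 23.0, 18.7, 17.3)
plate_new 0.69 [434. 246. 101. 101.] (689.7, -109.4, 111.9, 77.3, -0.6)
```

View pics/s5.png

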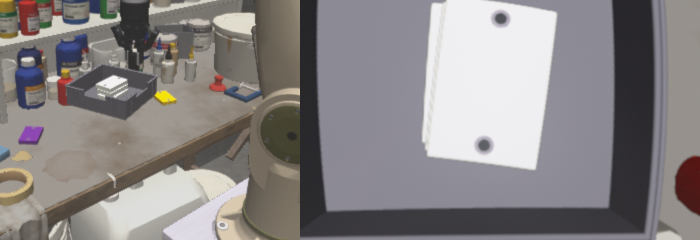

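Lifted level with the stack intact: the tote is at (112,90) and the stack at (490,85) in the composite. Now I'll retract, raise, and turn the target corner outward.

Call:
servo_tool:
  series:
    - {"dx": -4,"dy": 2,"dz": 8,"yaw": 0}
    - {"dx": -14,"dy": 7,"dz": 25,"yaw": 0}
    - {"dx": -28,"dy": 14,"dz": 50,"yaw": -0.03}
    - {"dx": -44,"dy": 22,"dz": 80,"yaw": -0.1}
    - {"dx": -62,"dy": 30,"dz": 112,"yaw": -0.2}
    - {"dx": -78,"dy": 39,"dz": 144,"yaw": -0.32}
    - {"dx": -92,"dy": 48,"dz": 172,"yaw": -0.46}
    - {"dx": -102,"dy": 56,"dz": 195,"yaw": -0.6}

```text
time_s: 21.52
ee_pos: [0.4371, -0.0443, 0.3522]
ee_rot: [[0.245, 0.969, -0.013], [0.97, -0.245, -0.005], [-0.008, -0.011, -1.0]]
wrist_force: [-0.3, 0.5, -3.8]
gripper_width: 0.0232
gripper_force: 59.4
```

Call:
servo_tool:
  series:
    - {"dx": -6,"dy": 8,"dz": 15,"yaw": -0.14}
    - {"dx": -8,"dy": 16,"dz": 25,"yaw": -0.29}
    - {"dx": -8,"dy": 24,"dz": 32,"yaw": -0.44}
    - {"dx": -8,"dy": 30,"dz": 36,"yaw": -0.59}
    - {"dx": -8,"dy": 36,"dz": 38,"yaw": -0.74}
    - {"dx": -8,"dy": 42,"dz": 38,"yaw": -0.89}
    - {"dx": -8,"dy": 46,"dz": 38,"yaw": -1.04}
    - {"dx": -8,"dy": 48,"dz": 38,"yaw": -1.19}

```text
time_s: 22.52
ee_pos: [0.4294, 0.0037, 0.3887]
ee_rot: [[0.991, 0.133, -0.011], [0.133, -0.991, 0.011], [-0.01, -0.013, -1.0]]
wrist_force: [-0.2, 0.7, -4.2]
gripper_width: 0.023
gripper_force: 59.4
```

```bash
python3 -c "
from h import *
print(np.round(status.read_state()['joint_positions'],3))"
```

```text
[-0.46  -0.081  0.358  1.554  0.016  1.673 -1.539]
```

Call:
servo_tool:
  series:
    - {"dx": 0,"dy": 0,"dz": 0,"yaw": -0.15}
    - {"dx": 0,"dy": 0,"dz": 0,"yaw": -0.3}
    - {"dx": 0,"dy": 0,"dz": 0,"yaw": -0.45}
    - {"dx": 0,"dy": 0,"dz": 0,"yaw": -0.6}
    - {"dx": 0,"dy": 0,"dz": 0,"yaw": -0.73}
    - {"dx": 0,"dy": 0,"dz": 0,"yaw": -0.83}
    - {"dx": 0,"dy": 0,"dz": 0,"yaw": -0.89}
    - {"dx": 0,"dy": 0,"dz": 0,"yaw": -0.92}

```text
time_s: 23.52
ee_pos: [0.4295, 0.0035, 0.3887]
ee_rot: [[0.709, -0.706, 0.002], [-0.705, -0.709, 0.016], [-0.01, -0.013, -1.0]]
wrist_force: [-0.0, 0.7, -4.7]
gripper_width: 0.0229
gripper_force: 59.3
```

```bash
python3 -c "
from h import *
print(np.round(status.read_state()['joint_positions'],3))"
```

```text
[-0.416 -0.089  0.318  1.562  0.012  1.66  -2.452]
```

Call:
servo_tool:
  series:
    - {"dx": -8,"dy": 0,"dz": 0,"yaw": 0}
    - {"dx": -22,"dy": 0,"dz": 0,"yaw": 0}
    - {"dx": -40,"dy": 0,"dz": 0,"yaw": 0}
    - {"dx": -60,"dy": 0,"dz": 0,"yaw": 0}
    - {"dx": -75,"dy": 0,"dz": 0,"yaw": 0}
    - {"dx": -85,"dy": 0,"dz": 0,"yaw": 0}

```text
time_s: 24.28
ee_pos: [0.3468, 0.0047, 0.3881]
ee_rot: [[0.713, -0.701, 0.001], [-0.701, -0.713, 0.015], [-0.01, -0.011, -1.0]]
wrist_force: [-0.6, -0.3, -3.2]
gripper_width: 0.0229
gripper_force: 59.4
```

```bash
python3 -c "
from h import *
print(np.round(status.read_state()['joint_positions'],3))"
```

```text
[-1.580e-01 -2.540e-01  5.200e-02  1.705e+00 -2.000e-03  1.688e+00
 -2.457e+00]
```

Call:
servo_tool:
  series:
    - {"dx": -10,"dy": 0,"dz": 0,"yaw": 0}
    - {"dx": -25,"dy": 0,"dz": 0,"yaw": 0}
    - {"dx": -40,"dy": 0,"dz": 0,"yaw": 0}
    - {"dx": -55,"dy": 0,"dz": 0,"yaw": 0}

```text
time_s: 24.78
ee_pos: [0.3224, 0.0018, 0.3598]
ee_rot: [[0.705, -0.704, -0.084], [-0.702, -0.71, 0.053], [-0.097, 0.022, -0.995]]
wrist_force: [0.4, -0.3, -4.2]
gripper_width: 0.0232
gripper_force: 59.3
```

```bash
python3 -c "
from h import *
print(np.round(status.read_state()['joint_positions'],3))"
```

```text
[-0.232 -0.254  0.147  1.768 -0.024  1.704 -2.446]
```

Call:
servo_tool:
  series:
    - {"dx": -15,"dy": -8,"dz": 0,"yaw": 0}
    - {"dx": -30,"dy": -16,"dz": 0,"yaw": 0}
    - {"dx": -45,"dy": -24,"dz": 0,"yaw": 0}
    - {"dx": -60,"dy": -32,"dz": 0,"yaw": 0}

```text
time_s: 25.28
ee_pos: [0.2886, -0.0347, 0.3342]
ee_rot: [[0.692, -0.703, -0.162], [-0.698, -0.71, 0.099], [-0.185, 0.045, -0.982]]
wrist_force: [0.1, 1.0, -3.9]
gripper_width: 0.0233
gripper_force: 59.9
```

```bash
python3 -c "
from h import *
print(np.round(status.read_state()['joint_positions'],3))"
```

```text
[-0.088 -0.254  0.155  1.833 -0.051  1.728 -2.301]
```

Call:
servo_tool:
  series:
    - {"dx": -15,"dy": 5,"dz": -8,"yaw": 0}
    - {"dx": -30,"dy": 10,"dz": -16,"yaw": 0}
    - {"dx": -45,"dy": 15,"dz": -24,"yaw": 0}

```text
time_s: 25.65
ee_pos: [0.2662, -0.023, 0.2978]
ee_rot: [[0.68, -0.703, -0.209], [-0.695, -0.709, 0.119], [-0.232, 0.064, -0.971]]
wrist_force: [-0.0, -1.9, -2.8]
gripper_width: 0.0235
gripper_force: 60.0
```

```bash
python3 -c "
from h import *
print(np.round(status.read_state()['joint_positions'],3))"
```

```text
[ 0.024 -0.254  0.06   1.924 -0.088  1.691 -2.28 ]
```

Call:
servo_tool:
  series:
    - {"dx": 8,"dy": 0,"dz": 10,"yaw": -0.05}
    - {"dx": 22,"dy": 0,"dz": 30,"yaw": -0.15}
    - {"dx": 40,"dy": 0,"dz": 50,"yaw": -0.27}
    - {"dx": 55,"dy": 0,"dz": 70,"yaw": -0.39}
    - {"dx": 60,"dy": 0,"dz": 85,"yaw": -0.48}
    - {"dx": 60,"dy": 0,"dz": 90,"yaw": -0.52}

```text
time_s: 26.4
ee_pos: [0.327, -0.0202, 0.3894]
ee_rot: [[0.255, -0.96, -0.12], [-0.939, -0.275, 0.207], [-0.232, 0.06, -0.971]]
wrist_force: [0.5, 1.1, -5.1]
gripper_width: 0.0231
gripper_force: 59.8
```

```bash
python3 -c "
from h import *
print(np.round(status.read_state()['joint_positions'],3))"
```

```text
[ 0.081 -0.179  0.071  1.666 -0.18   1.803 -2.748]
```

Call:
servo_tool:
  series:
    - {"dx": -15,"dy": 5,"dz": -8,"yaw": 0}
    - {"dx": -30,"dy": 10,"dz": -16,"yaw": 0}
    - {"dx": -45,"dy": 15,"dz": -24,"yaw": 0}
    - {"dx": -60,"dy": 20,"dz": -32,"yaw": 0}
    - {"dx": -75,"dy": 25,"dz": -40,"yaw": 0}

```text
time_s: 27.02
ee_pos: [0.2806, -0.0077, 0.3469]
ee_rot: [[0.23, -0.962, -0.15], [-0.94, -0.259, 0.222], [-0.253, 0.09, -0.963]]
wrist_force: [-0.7, -2.2, -3.9]
gripper_width: 0.023
gripper_force: 59.9
```

```bash
python3 -c "
from h import *
print(np.round(status.read_state()['joint_positions'],3))"
```

```text
[ 0.349 -0.254 -0.143  1.823 -0.227  1.765 -2.698]
```

Call:
servo_tool:
  series:
    - {"dx": -20,"dy": 5,"dz": -6,"yaw": 0}
    - {"dx": -40,"dy": 10,"dz": -12,"yaw": 0}
    - {"dx": -60,"dy": 15,"dz": -18,"yaw": 0}
    - {"dx": -80,"dy": 20,"dz": -24,"yaw": 0}
    - {"dx": -100,"dy": 25,"dz": -30,"yaw": 0}

```text
time_s: 27.65
ee_pos: [0.2114, 0.0852, 0.2576]
ee_rot: [[0.173, -0.921, -0.348], [-0.97, -0.22, 0.101], [-0.17, 0.32, -0.932]]
wrist_force: [1.7, 1.7, -5.2]
gripper_width: 0.0229
gripper_force: 59.7
```

```bash
python3 -c "
from h import *
print(np.round(status.read_state()['joint_positions'],3))"
```

```text
[ 0.37  -0.254 -0.496  2.02  -0.254  1.695 -3.015]
```

Call:
servo_tool:
  series:
    - {"dx": 10,"dy": -7,"dz": 12,"yaw": 0.06}
    - {"dx": 28,"dy": -20,"dz": 34,"yaw": 0.17}
    - {"dx": 50,"dy": -35,"dz": 60,"yaw": 0.31}
    - {"dx": 72,"dy": -50,"dz": 86,"yaw": 0.46}
    - {"dx": 92,"dy": -65,"dz": 112,"yaw": 0.61}
    - {"dx": 108,"dy": -77,"dz": 132,"yaw": 0.76}
    - {"dx": 118,"dy": -85,"dz": 145,"yaw": 0.9}
    - {"dx": 120,"dy": -87,"dz": 150,"yaw": 1.0}

```text
time_s: 28.65
ee_pos: [0.3314, -0.0015, 0.4085]
ee_rot: [[0.912, -0.306, -0.273], [-0.372, -0.896, -0.241], [-0.171, 0.321, -0.931]]
wrist_force: [-0.9, -0.1, -4.5]
gripper_width: 0.0231
gripper_force: 60.1
```

```bash
python3 -c "
from h import *
print(np.round(status.read_state()['joint_positions'],3))"
```

```text
[ 0.263 -0.035 -0.508  1.524  0.166  1.976 -2.13 ]
```

Call:
servo_tool:
  series:
    - {"dx": -15,"dy": 0,"dz": -15,"yaw": 0}
    - {"dx": -30,"dy": 0,"dz": -30,"yaw": 0}
    - {"dx": -45,"dy": 0,"dz": -45,"yaw": 0}
    - {"dx": -60,"dy": 0,"dz": -60,"yaw": 0}
    - {"dx": -75,"dy": 0,"dz": -68,"yaw": 0}
    - {"dx": -90,"dy": 0,"dz": -72,"yaw": 0}

```text
time_s: 29.4
ee_pos: [0.24, -0.0014, 0.3355]
ee_rot: [[0.91, -0.308, -0.276], [-0.376, -0.895, -0.24], [-0.173, 0.322, -0.931]]
wrist_force: [-32.8, -4.2, 17.4]
gripper_width: 0.0229
gripper_force: 60.5
```

```bash
python3 -c "
from h import *
print(np.round(status.read_state()['joint_positions'],3))"
```

```text
[ 0.247 -0.254 -0.458  1.853  0.079  1.841 -2.104]
```

Run:
```python
from h import *
s=status.read_state();print(s["wrist_force"],s["torque"])
a=cams.grab_frame("scene")[60:400,220:640];w=cams.grab_frame("wrist");w=cv2.resize(w,(453,340))
cv2.imwrite("pics/s6.png",cv2.resize(np.hstack([a,w]),None,fx=.9,fy=.9))
```

```text
[-32.78974386  -4.18406657  17.36375883] [-0.39300615  2.89113112 -0.59270346]
```

View pics/s6.png

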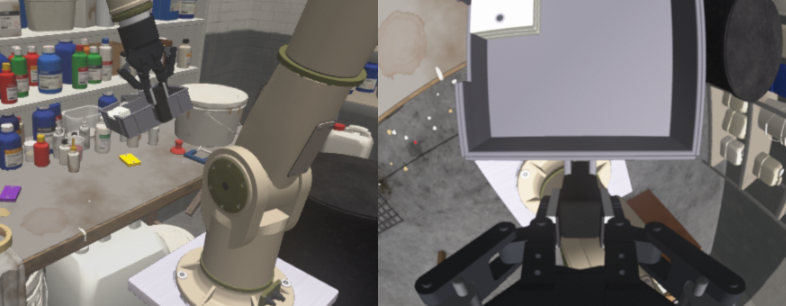

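The wrist crop shows the stack still together against the scooped side wall (505,15). Wrist force is 33 N, so I'm backing off.

Call:
servo_tool:
  series:
    - {"dx": 10,"dy": 0,"dz": 6,"yaw": 0}
    - {"dx": 25,"dy": 0,"dz": 15,"yaw": 0}
    - {"dx": 40,"dy": 0,"dz": 24,"yaw": 0}

```text
time_s: 29.88
ee_pos: [0.2828, -0.0013, 0.3615]
ee_rot: [[0.911, -0.311, -0.272], [-0.377, -0.895, -0.239], [-0.169, 0.32, -0.932]]
wrist_force: [0.3, 0.2, -4.1]
gripper_width: 0.0231
gripper_force: 60.2
```

```bash
python3 -c "
from h import *
s=status.read_state();print(np.round(s['joint_positions'],3),s['wrist_force'],s['torque'])"
```

```text
[ 0.25  -0.156 -0.47   1.724  0.115  1.879 -2.121] [ 0.25548554  0.19113048 -4.08809003] [ 0.64752197 -0.13831045  0.0184161 ]
```

Call:
servo_tool:
  series:
    - {"dx": 3,"dy": 0,"dz": 3,"yaw": 0.04}
    - {"dx": 8,"dy": 0,"dz": 8,"yaw": 0.12}
    - {"dx": 15,"dy": 0,"dz": 14,"yaw": 0.24}
    - {"dx": 25,"dy": 0,"dz": 20,"yaw": 0.39}
    - {"dx": 35,"dy": 0,"dz": 26,"yaw": 0.55}
    - {"dx": 45,"dy": 0,"dz": 32,"yaw": 0.71}
    - {"dx": 55,"dy": 0,"dz": 38,"yaw": 0.87}
    - {"dx": 65,"dy": 0,"dz": 44,"yaw": 1.03}

```text
time_s: 30.88
ee_pos: [0.3465, -0.0011, 0.4049]
ee_rot: [[0.788, 0.612, 0.067], [0.592, -0.722, -0.359], [-0.171, 0.322, -0.931]]
wrist_force: [0.6, -0.7, -3.2]
gripper_width: 0.0234
gripper_force: 60.2
```

Call:
servo_tool:
  series:
    - {"dx": 10,"dy": 0,"dz": 6,"yaw": 0.16}
    - {"dx": 20,"dy": 0,"dz": 12,"yaw": 0.32}
    - {"dx": 30,"dy": 0,"dz": 18,"yaw": 0.48}
    - {"dx": 40,"dy": 0,"dz": 24,"yaw": 0.64}
    - {"dx": 50,"dy": 0,"dz": 30,"yaw": 0.8}
    - {"dx": 60,"dy": 0,"dz": 36,"yaw": 0.96}
    - {"dx": 70,"dy": 0,"dz": 42,"yaw": 1.12}
    - {"dx": 80,"dy": 0,"dz": 48,"yaw": 1.28}

```text
time_s: 31.88
ee_pos: [0.4559, 0.0059, 0.4307]
ee_rot: [[-0.351, 0.884, 0.309], [0.923, 0.382, -0.046], [-0.159, 0.27, -0.95]]
wrist_force: [-0.5, -0.8, -4.4]
gripper_width: 0.0236
gripper_force: 60.2
```

```bash
python3 -c "
from h import *
s=status.read_state();print(np.round(s['joint_positions'],3))"
```

```text
[ 0.484 -0.254 -0.475  1.627 -0.071  1.425  0.389]
```

Call:
servo_tool:
  series:
    - {"dx": 0,"dy": -3,"dz": 15,"yaw": 0.1}
    - {"dx": 0,"dy": -6,"dz": 45,"yaw": 0.22}
    - {"dx": 0,"dy": -9,"dz": 85,"yaw": 0.36}
    - {"dx": 0,"dy": -12,"dz": 125,"yaw": 0.5}
    - {"dx": 0,"dy": -15,"dz": 165,"yaw": 0.62}
    - {"dx": 0,"dy": -15,"dz": 205,"yaw": 0.7}
    - {"dx": 0,"dy": -15,"dz": 245,"yaw": 0.75}
    - {"dx": 0,"dy": -15,"dz": 285,"yaw": 0.75}

```text
time_s: 32.88
ee_pos: [0.4582, -0.0059, 0.6862]
ee_rot: [[-0.879, 0.387, 0.278], [0.442, 0.879, 0.176], [-0.177, 0.278, -0.944]]
wrist_force: [1.5, 1.4, -4.8]
gripper_width: 0.0231
gripper_force: 62.7
```

```bash
python3 -c "
from h import *
s=status.read_state();print(np.round(s['joint_positions'],3))"
```

```text
[ 0.569  0.096 -0.572  0.719 -0.143  2.053  1.052]
```

Call:
servo_tool:
  series:
    - {"dx": -15,"dy": 0,"dz": 50,"yaw": 0}
    - {"dx": -30,"dy": 0,"dz": 100,"yaw": 0}
    - {"dx": -45,"dy": 0,"dz": 150,"yaw": 0}
    - {"dx": -60,"dy": 0,"dz": 200,"yaw": 0}

```text
time_s: 33.38
ee_pos: [0.4245, 0.0056, 0.7143]
ee_rot: [[-0.859, 0.386, 0.335], [0.46, 0.87, 0.177], [-0.223, 0.306, -0.925]]
wrist_force: [1.0, 0.1, -5.0]
gripper_width: 0.023
gripper_force: 62.6
```

```bash
python3 -c "
from h import *
s=status.read_state();print(np.round(s['joint_positions'],3))"
```

```text
[ 0.817  0.023 -0.756  0.726 -0.208  2.055  1.05 ]
```

Call:
servo_tool:
  series:
    - {"dx": -15,"dy": 0,"dz": 50,"yaw": 0}
    - {"dx": -30,"dy": 0,"dz": 100,"yaw": 0}
    - {"dx": -45,"dy": 0,"dz": 150,"yaw": 0}
    - {"dx": -60,"dy": 0,"dz": 200,"yaw": 0}
    - {"dx": -75,"dy": 0,"dz": 250,"yaw": 0}

```text
time_s: 34.0
ee_pos: [0.3965, 0.0309, 0.7435]
ee_rot: [[-0.844, 0.367, 0.392], [0.457, 0.874, 0.165], [-0.283, 0.318, -0.905]]
wrist_force: [-0.3, 0.3, -4.3]
gripper_width: 0.023
gripper_force: 62.7
```

```bash
python3 -c "
from h import *
s=status.read_state();print(np.round(s['joint_positions'],3))"
```

```text
[-0.196 -0.075  0.148  0.74  -0.154  2.055  0.977]
```

Call:
servo_tool:
  series:
    - {"dx": -10,"dy": 0,"dz": 50,"yaw": 0}
    - {"dx": -20,"dy": 0,"dz": 100,"yaw": 0}
    - {"dx": -30,"dy": 0,"dz": 150,"yaw": 0}
    - {"dx": -40,"dy": 0,"dz": 200,"yaw": 0}
    - {"dx": -50,"dy": 0,"dz": 250,"yaw": 0}
    - {"dx": -60,"dy": 0,"dz": 300,"yaw": 0}

```text
time_s: 34.75
ee_pos: [0.3752, 0.0487, 0.7749]
ee_rot: [[-0.818, 0.352, 0.455], [0.47, 0.865, 0.176], [-0.332, 0.358, -0.873]]
wrist_force: [0.3, 0.6, -3.9]
gripper_width: 0.0232
gripper_force: 62.7
```

Run:
```python
from h import *
s=status.read_state();print(np.round(s['joint_positions'],3),s["wrist_force"],s["ee_rot"])
a=cams.grab_frame("scene")[0:300,200:600];w=cams.grab_frame("wrist")
cv2.imwrite("pics/s7.png",np.hstack([a,cv2.resize(w,(400,300))]))
```

```text
[-0.283 -0.112  0.14   0.697 -0.109  2.055  0.902] [ 0.3150831   0.56313905 -3.90558099] [[-0.81798507  0.35169301  0.45520595]
 [ 0.47003759  0.86482517  0.17647124]
 [-0.33160986  0.35831474 -0.87272301]]
```

View pics/s7.png

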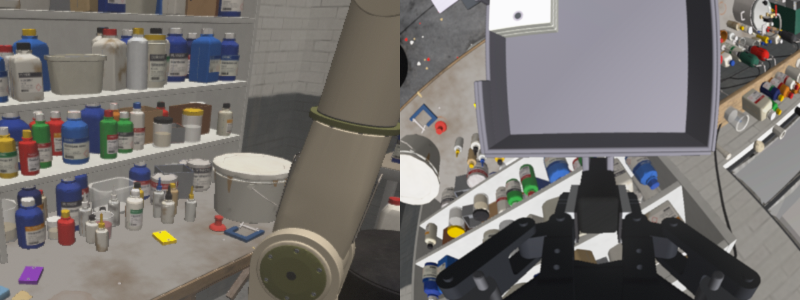

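Call:
servo_tool:
  series:
    - {"dx": 0,"dy": 0,"dz": 0,"yaw": 0}
    - {"dx": 0,"dy": 0,"dz": 0,"yaw": 0}
    - {"dx": 0,"dy": 0,"dz": 0,"yaw": 0}
    - {"dx": 0,"dy": 0,"dz": 0,"yaw": 0}

```text
time_s: 35.35
ee_pos: [0.375, 0.0496, 0.7754]
ee_rot: [[-0.819, 0.349, 0.456], [0.468, 0.866, 0.178], [-0.332, 0.359, -0.872]]
wrist_force: [-0.3, 0.2, -4.4]
gripper_width: 0.0231
gripper_force: 62.8
```

Run:
```python
from h import *
s=status.read_state();R=np.array(s["ee_rot"]);p=np.array(s["ee_pos"])
print(p,np.degrees(np.arccos(-R[2,2])),R[2],s["wrist_force"])
m=cams.camera_model("wrist");w=cams.grab_frame("wrist")
K=np.array(m["camera_matrix"]);Rc=cv2.Rodrigues(np.array(m["rvec"],float))[0];t=np.array(m["tvec"],float).ravel()
T=R@np.diag([1,-1,-1.])
def px(q):
    X=p+T@((np.array(q)-[-112,0,55])/1000);c=Rc@X+t;th=np.arccos(c[2]/np.linalg.norm(c));n=np.hypot(c[0],c[1])
    return np.array([K[0,2]+K[0,0]*th*c[0]/n,K[1,2]+K[1,1]*th*c[1]/n])
v=w.copy()
for q,col in(((-80,80,52),(0,0,255)),((-80,-80,52),(0,0,255)),((-80,80,4),(0,255,255)),((-80,-80,4),(0,255,255)),((8,80,40),(0,255,0)),((8,32,40),(0,255,0)),((8,32,4),(255,0,0)),((80,32,40),(0,255,0)),((80,-80,52),(0,0,255))):
    print(q,px(q).round(0));cv2.circle(v,tuple(int(k) for k in px(q).round()),3,col,-1)
tp=cams.grab_frame("top")
c=v[0:280,90:590];tt=cv2.resize(tp[160:440,200:480],(280,280))
cv2.imwrite("pics/s8.png",np.hstack([c,tt]))
for n in("tote_corner","plate_new","tote"):
    for cam in("top","scene","wrist"):
        print(n,cam,[(np.round(d["position"]),round(d["score"],2)) for d in place_of(n,cam)])
```

```text
[0.37496553 0.04959204 0.77536428] 29.294130015620453 [-0.33233907  0.3591079  -0.87211941] [-0.30695293  0.17495262 -4.3508225 ]
(-80, 80, 52) [141. 241.]
(-80, -80, 52) [498. 241.]
(-80, 80, 4) [177. 214.]
(-80, -80, 4) [461. 214.]
(8, 80, 40) [141.  46.]
(8, 32, 40) [244.  33.]
(8, 32, 4) [257.  49.]
(80, 32, 40) [ 249. -104.]
(80, -80, 52) [498. -97.]
tote_corner top []
tote_corner scene []
tote_corner wrist []
plate_new top [(array([209., 222.]), 0.96), (array([228., 375.]), 0.86), (array([186., 367.]), 0.25)]
plate_new scene [(array([237., 363.]), 0.73), (array([232., 442.]), 0.65), (array([278., 232.]), 0.59)]
plate_new wrist []
tote top [(array([356., 199.]), 0.92)]
tote scene []
tote wrist [(array([ 65., 312.]), 0.87)]
```

View pics/s8.png

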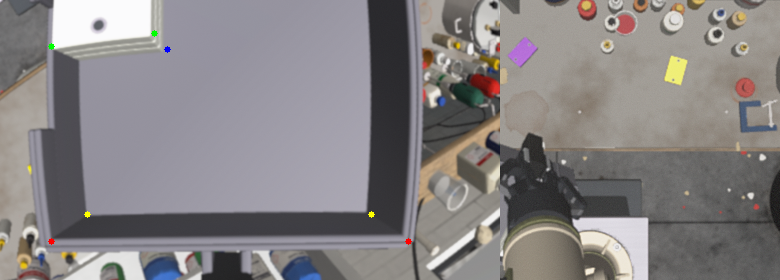

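Run:
```python
import cv2
g=cv2.cvtColor(cv2.imread("pics/s8.png"),cv2.COLOR_BGR2GRAY)
for c in(75,110,140):print(c,g[28:66,c].tolist())
print("row20",g[20,140:175].tolist());print("near rim col 230",g[205:255,300].tolist())
print("right rim row120",g[120,360:425].tolist())
```

```text
75 [251, 251, 251, 251, 251, 251, 251, 251, 251, 251, 251, 251, 251, 251, 251, 250, 243, 210, 163, 147, 144, 152, 175, 187, 167, 148, 146, 158, 174, 166, 136, 101, 82, 78, 79, 80, 79, 79]
110 [251, 251, 251, 251, 251, 251, 251, 251, 251, 251, 250, 242, 211, 166, 150, 147, 148, 167, 186, 172, 153, 147, 156, 173, 172, 158, 148, 145, 145, 149, 150, 151, 150, 150, 150, 150, 150, 150]
140 [251, 251, 251, 251, 251, 251, 251, 249, 239, 203, 161, 149, 147, 155, 179, 191, 170, 150, 145, 153, 171, 178, 162, 148, 144, 145, 149, 150, 150, 150, 150, 150, 150, 150, 150, 149, 151, 149]
row20 [251, 251, 251, 251, 251, 251, 251, 251, 251, 248, 227, 188, 170, 171, 186, 193, 181, 170, 178, 193, 189, 173, 164, 155, 152, 151, 150, 150, 150, 150, 150, 150, 151, 149, 150]
near rim col 230 [165, 165, 165, 165, 166, 160, 138, 99, 70, 63, 63, 63, 64, 63, 63, 63, 63, 63, 63, 63, 64, 63, 63, 63, 62, 62, 61, 61, 63, 69, 89, 112, 130, 143, 150, 154, 154, 143, 126, 128, 142, 153, 156, 148, 127, 113, 118, 112, 106, 116]
right rim row120 [164, 163, 164, 165, 165, 165, 164, 165, 164, 152, 117, 74, 50, 47, 48, 49, 47, 47, 48, 47, 47, 48, 47, 47, 46, 46, 47, 47, 46, 45, 47, 46, 45, 45, 46, 46, 46, 45, 45, 45, 45, 45, 45, 45, 45, 45, 44, 45, 53, 73, 99, 123, 141, 151, 154, 145, 123, 115, 134, 153, 158, 149, 121, 87, 74]
```

Run:
```python
from h import *
from scipy.optimize import least_squares
s=status.read_state();R=np.array(s["ee_rot"]);p=np.array(s["ee_pos"])
m=cams.camera_model("wrist");K=np.array(m["camera_matrix"]);Rc=cv2.Rodrigues(np.array(m["rvec"],float))[0];t=np.array(m["tvec"],float).ravel()
T=R@np.diag([1,-1,-1.])
def px(q,a):
    d=np.array(q)-[-112,0,55];X=p+T@(cv2.Rodrigues(np.radians([0,a[3],a[4]]))[0]@d+a[:3])/1000
    c=Rc@X+t;th=np.arccos(c[2]/np.linalg.norm(c));n=np.hypot(c[0],c[1]);return K[0,2]+K[0,0]*th*c[0]/n-90,K[1,2]+K[1,1]*th*c[1]/n
g=cv2.cvtColor(cv2.imread("pics/s8.png"),cv2.COLOR_BGR2GRAY)
print("left row100",g[100,40:90].tolist())
lf=40+np.argmax(np.diff(g[100,55:90].astype(int)))+15.5;print(lf)
def row(xw,z,c,a,sg=1): # row of near-wall line at column c
    P=[px((xw,y,z),a) for y in np.linspace(80,-80,33)];return np.interp(c,[q[0] for q in P],[q[1] for q in P])
def col(yw,z,r,a):
    P=sorted([px((x,yw,z),a)[::-1] for x in np.linspace(-80,70,40)]);return np.interp(r,[q[0] for q in P],[q[1] for q in P])
def edge(a):return [np.interp(c,*np.array([px((8,y,40),a) for y in np.linspace(80,32,9)]).T) for c in(75,110,140)]
def f(a):return [row(-80,4,300,a)-212.3,row(-80,52,300,a)-236.5,col(-80,4,120,a)-370.6,col(-80,52,120,a)-409.7,col(80,4,100,a)-lf]+list(.3*np.array(a))
r=least_squares(f,np.zeros(5));print(r.x.round(2),r.fun.round(2));print(np.round(edge(r.x),1),"actual 45.3 40.3 37.2", [np.round(px((8,32,40),r.x)), np.round(px((8,32,4),r.x))], "side edge row20",col(32,40,20,r.x),"actual 151")
```

```text
left row100 [159, 159, 159, 160, 161, 159, 148, 137, 140, 149, 151, 149, 137, 113, 89, 79, 77, 77, 78, 78, 78, 77, 78, 79, 78, 78, 77, 78, 79, 78, 78, 77, 78, 77, 77, 77, 76, 76, 86, 111, 138, 148, 149, 148, 148, 148, 148, 148, 147, 148]
79.5
[ 0.65  0.6  -2.02  1.83  1.14] [ 0.06 -0.02 -0.27  0.3  -0.05  0.19  0.18 -0.61  0.55  0.34]
[47.3 42.1 38.7] actual 45.3 40.3 37.2 [array([149.,  38.]), array([163.,  54.])] side edge row20 149.46736576593418 actual 151
```

The pose fit puts the stack's edges within about 1 mm of home. The tote is tilted by about 30° and held still, so I'm handing in.

```bash
python3 -c "
from rig import env
print(env.sign_off())"
```

```text
the job is handed in; nothing more can be done
None
```

The job is handed in: the third plate lies on the pile, and the tote is held still about 0.7 m over the bench, tilted about 30°, with the three plates stacked. The corner was out of view, but a fit to the wrist picture puts the stack within about 1 mm of home against both scooped walls. There was one brief 33 N contact of unknown cause while tilting (limit 40 N), and joint 2 read 0.004 rad past its lower limit when it was at that stop.

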